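# Close up a test-weight case for transport

## Task

Get the open wooden weight case ready to be carried: fold the upright metal hold-down leaf down flat over the weights, then swing the lid fully shut, and last push the black slide catch on the lid to the right (as seen from the case's front) to its stop so that the lid is locked. Do it all by pushing gently with the fingertips: grip and lift nothing, do not shove the case along the desk, leave the weights in their nests and the things beside the case alone, and finish clear of everything.

Things in the scene. Friction and masses are not known exactly. Their poses are not given: they have to be found in the camera images.
- weight_case: brown wooden case, steel corner plates, loose on the desk on rubber feet, about 3 kg in all; 150 mm deep (x), 160 mm wide (y), walls 8 mm, rim 78 mm above the desk, 98 mm high shut. Origin: centre of its underside; x points from its front to the lid's hinge at the back (away from the robot at yaw 0), y to the left seen from the front, z up.
- case_lid (a joint): angle of the lid, rad: 0 = shut (its stop), 1.57 = upright, 1.9 = fully open, leaning back. Wooden shell 150 x 160 x 20 mm, hinged along the top of the back wall; it swings up and back. Stiff hinge: it stays where left, and up to 5 N at its front edge moves it. Upright, its top face looks backwards and its front edge is uppermost. The leaf, if still up, stands in its way.
- lid_front (a point): middle of the lid's front edge on its top (outer) face, 150 mm from the hinge line and 20 mm above the rim when shut; axes of the lid (those of the case when shut).
- lid_hinge (a point): middle of the lid's hinge line, which runs along the case's y at x = +75, z = 78 mm of the case; the point's axes turn with the lid.
- hold_down (a joint): angle of the hold-down leaf, rad: 0 = folded flat (its stop), 1.57 = upright, 1.75 = leaning out to the left. Aluminium, 3 mm thick, 104 mm along the case's x (-42 to +62 mm), 118 mm from hinge to rolled free edge; folds to the right over the weights, then lies 2 mm above their knobs, its top 5 mm below the rim. Stiff hinge: it stays where left; 1 to 2 N at its edge moves it.
- leaf_edge (a point): middle of the leaf's free edge, 115 mm from the hinge line, 10 mm behind the case's centre line; axes of the leaf (those of the case when folded).
- leaf_hinge (a point): middle of the leaf's hinge line, which runs along the case's x inside the left wall, at y = +67, z = 71.5 mm of the case; the point's axes turn with the leaf.
- lid_catch (a joint): travel of the slide catch in the lid, m: 0 = open, 0.014 = locked (its stop, where the button hides the red dot). It slides to the right seen from the front (the case's -y); about 2 N moves it and it stays where left. Slide it only with the lid shut: a tongue under the lid then goes beneath a keeper on the front wall.
- catch_top (a point): top centre of the catch's black ribbed button: 14 mm (x) by 16 mm (y), standing 13 mm proud of the lid's top face, 25 mm back from the lid's front edge, in the middle of its width when open.
- w500: brass 500 g weight, 40 mm across, 52 mm tall, loose in its nest in the case; origin under its base, z up.
- w200a: white 200 g weight, 30 mm across, 40 mm tall, loose in a nest; origin under its base.
- w200b: the second 200 g weight, alike, loose in a nest; origin under its base.
- w100: brass 100 g weight, 24 mm across, 32 mm tall, loose in its nest; origin under its base. The tops of all four weights stand level, 68 mm above the desk.
- phone: phone in a red case, 79 x 152 x 10 mm, lying left of the case; origin under its centre. Not to be disturbed.
- tub: clear plastic tub of small parts, 90 mm across, 64 mm tall, right of the case; origin under its base. Not to be disturbed.
- glue: green glue stick standing right of the case, 25 mm across, 90 mm tall; origin under its base. Not to be disturbed.
Mind the look-alikes: they are no part of the job. There is more than one size of the w500; the job needs the smaller.

How it is judged (in metres and radians):
On the way, in this order (a step that is already met when the one before it is completed fails the run):
1. the hold-down leaf is folded flat (within 0.06 rad) while the lid is still open (more than 0.8 rad) (value of joint hold_down below 0.06 rad and value of joint case_lid above 0.8 rad), for 0.2 s.
2. the lid is shut (within 0.03 rad) over the folded leaf, the catch not yet slid (value of joint case_lid below 0.03 rad and value of joint hold_down below 0.06 rad and value of joint lid_catch below 0.007 m), for 0.2 s.
3. the catch is slid home (at least 11 of 14 mm) (value of joint lid_catch above 0.011 m and value of joint case_lid below 0.03 rad), for 0.2 s.
At the end, for the whole second after the job is handed in: The leaf is folded (under 0.06 rad), the lid shut over it (under 0.03 rad), the catch slid at least 11 mm of its 14 mm, the case upright and at rest within 40 mm of where it stood, and every weight down in its nest (within 6 mm) (all of step 3 and value of joint hold_down below 0.06 rad and distance of weight_case from where it was at the start of the episode below 0.04 m and angle between weight_case's own z axis and vertical below 0.03 rad and linear speed of weight_case below 0.01 m/s and z of w500 in the frame of weight_case below 0.022 m and z of each of w200a, w200b in the frame of weight_case below 0.034 m and z of w100 in the frame of weight_case below 0.042 m); the robot touches nothing.
It fails at once if the case was lifted, tipped or shoved (over 8 mm up, 0.1 rad, 40 mm along) (height (world z) of weight_case above 0.008 m or angle between weight_case's own z axis and vertical above 0.1 rad or distance of weight_case from where it was at the start of the episode above 0.04 m).
It fails at once if the leaf, lid or catch was gripped or forced on its way (over 35 N of finger force while the leaf stands over 0.3 rad, the lid is between 0.2 and 1.4 rad, or the catch between 3 and 10 mm) (contact force between the fingers and weight_case above 35 N and (value of joint hold_down above 0.3 rad or value of joint case_lid between 0.2 and 1.4 rad or value of joint lid_catch between 0.003 and 0.01 m)).
It fails at once if a weight was lifted from its nest (over 12 mm) (z of w500 in the frame of weight_case above 0.028 m or z of any of w200a, w200b in the frame of weight_case above 0.04 m or z of w100 in the frame of weight_case above 0.048 m).
It fails at once if the lid was brought down on the upright leaf (value of joint case_lid below 0.9 rad and value of joint hold_down above 0.4 rad).
It fails at once if a thing beside the case was moved (over 25 mm) or lifted (distance of any of phone, tub, glue from where it was at the start of the episode above 0.025 m or angle between any of phone, tub, glue's own z axis and vertical above 0.3 rad).
It also fails if it takes over 58 s, if anything falls off the work surface, if the arm or the gripper's body presses on something with over 40 N, if the wrist force passes 120 N, or if a joint passes its speed limit or range.

## Robot

A 6-joint arm with a two-finger parallel gripper is mounted at the origin on a cart in front of the work surface, level with it; the furniture and walls round the work are solid. World frame = base frame: x ahead of the robot, y to its left, z up, the work surface at z = 0. Lengths are in mm, angles in degrees, forces in N, time in s.
With the tool pointing down it reaches from about 325 to 775 mm from the base axis. Payload 5.5 kg.
Tool frame: the origin (TCP) lies between the finger pads; the fingertips stand 22 mm ahead of it and the grasp point (between the pads) lies 3 mm ahead of it; z points along the fingers, y is the line along which they close (so a half turn about z gives the same grasp; the last joint's range is limited). The gripper opens to 85 mm and grips with 20 to 120 N. Pads are 22 mm wide; open, the fingers measure 114 mm over their backs; the gripper's body (76 mm by 85 mm) begins 54 mm behind the grasp point. The pads swing forward as they close: fully open they stand 13 mm farther back than shut.
Start: joints at [-3.249, 5.22, 70.514, -0, 104.267, -3.249], TCP at [600.014, -0.003, 253.275] pointing down, gripper open.
Joint ranges: [-164.24, 164.24], [-49.07, 125.15], [9.68, 141.18], [-86.29, 266.29], [3.28, 154.24], [-151.56, 151.56]. Speed limits (degrees/s): [147.25, 147.25, 172.46, 180, 180, 180].

## Interface

Orientations are given as a 3x3 rotation matrix whose columns are the frame's x, y, z axes.
In Python, from bench import * gives the robot as it stands.
- The arm moves only by the tool apply_moves, never from a script. Its argument "motion" is a list that holds one entry, the list of rows, each a list of 7 numbers: the turn, a rotation vector about the tool's x, y, z in degrees, then the shift along the tool's x, y, z in mm, then the opening, from 0 (shut) to 1 (fully open). A call has 1 to 20 rows; each row shifts and turns the commanded pose from where the row before left it, along the tool's axes as they then stand; what a row does not reach is not made up. A row lasts 1/10 s, in which the tool goes at most 50 mm and 8.59 degrees, less where a joint would pass 70% of its speed; a pose out of reach is approached as far as the arm can. A call is refused whole if a number of a shift passes 50 or a number of a turn 8.59, either way. A call with a gripper value outside its range is refused whole. The fingers move at their own pace and stop on an object; "force" is the grip in N (left out, the last holds). Time passes only in rows, so rows that do not move let the fingers close. It gives the time, the measured TCP pose, the force, the opening and the grip force at its end, in the units of the state.
- get_state(): the state, without advancing time (a new reading comes with each control period).
- camera(name): name is "scene" or "side" or "wrist"; returns a dict with "img" (384x512x3 uint8, red, green, blue), "fx", "fy", "cx", "cy" (pixels), "origin" and "orientation" of the camera in the world. Camera axes: x right, y down, z forward; pixel columns grow to the right and rows downward; lengths in mm; the calibration is good to about 2 mm. A picture is of the moment at which its call begins. There is no depth.
- finish_job(): hands the job in; it is judged then, once.
Trained networks look in the newest picture that a camera, given by its name, has taken for a name from the list of things; names that differ only in an ending like _2 or _b are one class to them, and where a whole thing is asked for, a point or a joint stands for the part that bears it (a point fixed in the world has none). Each returns a list of dicts, best first, with "confidence" (0 to 1); they miss things now and then, are a little off and sometimes report something else, mostly with a low value. They report only what shows in the picture. A call takes as long as a camera call. They do not tell look-alikes from the thing itself.
- find_in(camera, label): "point" ([column, row] as shares, 0 to 1, of the picture: columns of its width, rows of its height, amid what is visible of it).
- mark_of(camera, label): "point" ([column, row] as shares, 0 to 1, of the picture: columns of its width, rows of its height: a listed point, or the origin of a listed thing).
The state is a dict: "time": time; "joint_pos": joint angles; "joint_velocities": joint speeds; "joint_efforts": joint torques, N m; "tool_pos": TCP position; "tool_rot": TCP orientation; "contact_force": force on the tool from outside, world axes, zero at the start; "torque": the same for the moment, N m; "finger_gap": opening from 0.0 (shut) to 1.0 (fully open); "grasp_force": force on a finger pad.
Only numpy, scipy, OpenCV 4.12 (cv2) and the standard library are available. Lean on these libraries where they do the work, as an engineer would, in place of code of your own. Each camera call takes 0.05 s, during which the arm holds its last target. There are 200 camera calls.

## Working session

There is one attempt and no reset: what is moved stays moved. The work goes in short steps, Python scripts to look and compute and a tool call to move; the robot and the scene stay as the last step left them, time stands still between calls to the robot, and variables do not carry over. Pictures are saved under pics/ and viewed, at most 10 in all, crops included, and the job is handed in when it is done.

Besides the shell and the picture viewer there is one more tool, called after "Emit:" in YAML: its name, and indented under it one key for each argument. apply_moves: Moves the arm, as the interface text tells. Its arguments: {"type":"object","properties":{"motion":{"type":"array","items":{"type":"array","items":{"type":"array","items":{"type":"number"}}}},"force":{"type":"number"}},"required":["motion"]}

```bash
mkdir -p pics
cat > h.py <<'E'
from bench import *
import numpy as np, cv2
def shot(n,f=None):
    c=camera(n)
    if f: cv2.imwrite('pics/'+f,c['img'][:,:,::-1])
    return c
def ray(c,p):
    u,v=p[0]*512,p[1]*384
    d=np.array(c['orientation'])@np.array([(u-c['cx'])/c['fx'],(v-c['cy'])/c['fy'],1])
    return np.array(c['origin'],float),d/np.linalg.norm(d)
def atz(c,p,z):
    o,d=ray(c,p); return o+d*(z-o[2])/d[2]
def tri(rs):
    A=sum(np.eye(3)-np.outer(d,d) for o,d in rs); b=sum((np.eye(3)-np.outer(d,d))@o for o,d in rs)
    return np.linalg.solve(A,b)
def proj(c,P):
    q=np.array(c['orientation']).T@(np.array(P,float)-np.array(c['origin']))
    return np.array([c['fx']*q[0]/q[2]+c['cx'],c['fy']*q[1]/q[2]+c['cy']])
E
python3 - <<'E'
from h import *
np.set_printoptions(precision=1,suppress=True)
C={n:shot(n,n+'0.png') for n in('scene','side','wrist')}
a=np.hstack([C['scene']['img'],C['side']['img']])
for n in C: print(n,np.array(C[n]['origin']),np.array(C[n]['orientation']).round(2).tolist(),C[n]['fx'])
for l in('weight_case','lid_front','lid_hinge','leaf_edge','leaf_hinge','catch_top','w500','w200a','w100','phone','tub','glue'):
    R=[]
    for n in C:
        for m in mark_of(n,l)[:2]:
            print(l,n,(np.array(m['point'])*[512,384]).round(0),round(m['confidence'],2),end=' | ')
            if n!='wrist' and not any(r[0]==n for r in R): R.append((n,ray(C[n],m['point'])))
    if len(R)==2: print('TRI',tri([r[1] for r in R]),end='')
    print()
print(get_state()['contact_force'])
E
```

```text
scene [  94.6 -893.3  756.6] [[0.86, -0.33, 0.39], [-0.51, -0.53, 0.68], [-0.02, -0.78, -0.62]] 400.638304999933
side [ 133.2 -879.   805.9] [[0.88, -0.33, 0.34], [-0.48, -0.6, 0.64], [-0.01, -0.72, -0.69]] 356.76448217460575
wrist [600.4  79.5 373.3] [[1.0, 0.0, -0.0], [0.0, -0.95, -0.31], [-0.0, 0.31, -0.95]] 280.5733641847718
weight_case scene [274. 252.] 0.98 | weight_case side [271. 222.] 0.85 | weight_case side [262. 163.] 0.27 | weight_case wrist [197. 331.] 0.82 | TRI [ 595.  -144.5 -174.7]
lid_front scene [289. 247.] 0.74 | lid_front scene [315. 176.] 0.73 | lid_front side [304. 164.] 0.79 | TRI [ -139.3 -1214.2  1154.2]
lid_hinge scene [304. 221.] 0.98 | lid_hinge side [292. 203.] 0.69 | lid_hinge side [305. 161.] 0.56 | TRI [ 492.3 -403.2  203.4]
leaf_edge scene [272. 180.] 0.69 | leaf_edge scene [302. 222.] 0.56 | leaf_edge side [263. 161.] 0.76 | TRI [ 503.6 -253.6  216.3]
leaf_hinge scene [269. 211.] 0.72 | leaf_hinge side [263. 191.] 0.76 | leaf_hinge wrist [200. 333.] 0.67 | TRI [ 477.9 -290.5  156. ]
catch_top scene [324. 182.] 0.6 | catch_top side [306. 167.] 0.43 |
[... 218 characters left out ...]
716.2  589.9]
w200a scene [301. 223.] 0.52 | w200a scene [280. 234.] 0.41 | w200a side [277. 209.] 0.55 | TRI [ 362.4 -546.7  373.9]
w100 scene [234. 214.] 0.69 | w100 scene [262. 239.] 0.6 | w100 side [263. 225.] 0.62 | w100 side [230. 188.] 0.61 | w100 wrist [173. 230.] 0.58 | w100 wrist [204. 334.] 0.35 | TRI [ 204.7 -716.2  589.9]
phone scene [199. 184.] 0.87 | phone side [202. 161.] 0.78 | phone wrist [136.  86.] 0.56 | TRI [414.2 -12.3  85.4]
tub scene [346. 284.] 0.9 | tub side [330. 258.] 0.93 | TRI [ 577.  -475.    19.6]
glue scene [288. 301.] 0.77 | glue side [263. 191.] 0.74 | glue side [280. 273.] 0.51 | glue wrist [192. 331.] 0.66 | TRI [   29.7 -1013.8   952.7]
[-0.4 -0.2  0.1]
```

View pics/scene0.png

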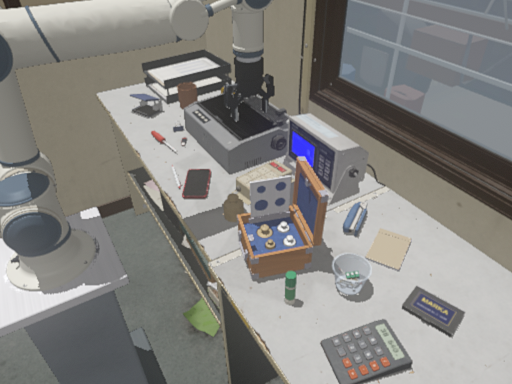

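View pics/side0.png

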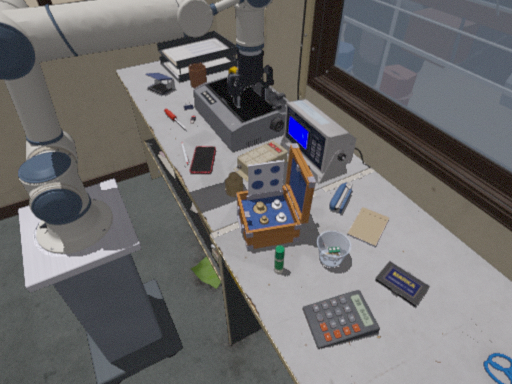

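The brass w500 candidates are the large weight standing outside, left of the case (scene 234,207), and the smaller one in the case nest (scene 264,230). The task means the nested one, and I only need to leave both alone. Next I fit the case pose.

```bash
cat > fit.py <<'E'
from h import *
from scipy.optimize import least_squares
def pts(p):
    x,y,w,lid,leaf=p; R=np.array([[np.cos(w),-np.sin(w),0],[np.sin(w),np.cos(w),0],[0,0,1]]); T=lambda q:np.array([x,y,0])+R@np.array(q,float)
    L=lambda a,b,yy:T([75-a*np.cos(lid)+b*np.sin(lid),yy,78+a*np.sin(lid)+b*np.cos(lid)])
    return dict(weight_case=T([0,0,0]),lid_hinge=T([75,0,78]),lid_front=L(150,20,0),catch_top=L(125,33,0),
      leaf_hinge=T([10,67,71.5]),leaf_edge=T([10,67-115*np.cos(leaf),71.5+115*np.sin(leaf)]))
def fit(obs,p0=(540,-290,0,1.7,1.6)):
    s=[1,1,.01,.01,.01]
    f=lambda q:np.concatenate([proj(c,pts(q*s)[l])-uv for c,l,uv in obs])
    r=least_squares(f,np.array(p0)/s,loss='soft_l1',f_scale=3)
    return r.x*s,f(r.x).reshape(-1,2)
E
python3 - <<'E'
from fit import *
np.set_printoptions(precision=2,suppress=True)
A=shot('scene');B=shot('side')
d={'weight_case':((274,252),(271,222)),'lid_front':((315,176),(304,164)),'lid_hinge':((304,221),(292,203)),'leaf_edge':((272,180),(263,161)),'leaf_hinge':((269,211),(263,191)),'catch_top':((324,182),(306,167))}
obs=[(c,l,np.array(v[i])) for l,v in d.items() for i,c in enumerate((A,B))]
p,r=fit(obs); print(p)
for o,e in zip(obs,r): print(o[1],e)
for l,z,u in(('phone',0,(199,184)),('tub',0,(346,290)),('glue',0,(290,299)),('bigbrass',0,(234,219))): print(l,atz(A,np.array(u)/[512,384],z))
E
```

```text
[ 500.05 -279.81   -0.29    1.58    1.54]
weight_case [-0.9 -1. ]
weight_case [-3.61  2.75]
lid_front [-0.59 -2.48]
lid_front [ 1.21 -3.53]
lid_hinge [-1.92  2.71]
lid_hinge [ 1.41 -0.49]
leaf_edge [-1.33 -1.6 ]
leaf_edge [3.76 1.28]
leaf_hinge [0.99 2.4 ]
leaf_hinge [2.82 0.75]
catch_top [-5.22 -0.5 ]
catch_top [3.   0.26]
phone [458.6   94.07   0.  ]
tub [ 577.35 -476.15    0.  ]
glue [ 450.36 -429.13    0.  ]
bigbrass [ 473.32 -114.62    0.  ]
```

```bash
python3 -c "
from h import *
s=get_state();print(s['time'],np.array(s['tool_rot']).round(2).tolist(),s['tool_pos'])
c=shot('scene')
for u in((262,175),(236,180),(290,196),(345,197),(291,165),(292,122)): print(u,[atz(c,np.array(u)/[512,384],z).round(0).tolist() for z in(0,60,130)])"
```

```text
2.05 [[0.0, 1.0, -0.0], [1.0, -0.0, -0.0], [-0.0, -0.0, -1.0]] [ 6.00021550e+02 -3.09872526e-02  2.53263826e+02]
(262, 175) [[656.0, 30.0, 0.0], [611.0, -43.0, 60.0], [559.0, -129.0, 130.0]]
(236, 180) [[570.0, 50.0, 0.0], [532.0, -24.0, 60.0], [488.0, -112.0, 130.0]]
(290, 196) [[670.0, -111.0, 0.0], [624.0, -173.0, 60.0], [571.0, -245.0, 130.0]]
(345, 197) [[809.0, -203.0, 0.0], [752.0, -258.0, 60.0], [686.0, -322.0, 130.0]]
(291, 165) [[770.0, 28.0, 0.0], [716.0, -45.0, 60.0], [654.0, -130.0, 130.0]]
(292, 122) [[950.0, 280.0, 0.0], [882.0, 187.0, 60.0], [803.0, 78.0, 130.0]]
```

Emit:
apply_moves:
  motion:
    - [[0, 0, 0, 0, 0, -33, 0], [0, 0, 0, -20, -12, -33, 0], [0, 0, 0, -35, -22, -31, 0], [0, 0, 0, -45, -28, 0, 0], [0, 0, 0, -45, -28, 0, 0], [0, 0, 0, -45, -30, 0, 0], [0, 0, 8.25, 0, 0, 0, 0], [0, 0, 8.25, 0, 0, 0, 0], [0, 0, 0, 0, 0, 0, 0], [0, 0, 0, 0, 0, 0, 0]]

```text
time: 3.1
tool_pos: [486.2, -180.3, 349.3]
tool_rot: [[0.28, 0.96, 0.0], [0.96, -0.28, -0.0], [-0.0, 0.0, -1.0]]
contact_force: [0.4, 0.5, 0.1]
finger_gap: -0.002
grasp_force: 0.0
```

Run:
```python
from h import *
c=shot('wrist','w1.png'); shot('scene');shot('side')
print(get_state()['tool_pos'],get_state()['finger_gap'],get_state()['time'])
for n in ('wrist','scene','side'):
  for l in('weight_case','lid_front','lid_hinge','leaf_edge','leaf_hinge','catch_top'):
    print(n,l,[((np.array(m['point'])*[512,384]).round(1).tolist(),round(m['confidence'],2)) for m in mark_of(n,l)[:2]])
```

```text
[ 486.35498909 -180.04041868  349.22119719] -0.0019083443393685348 3.25
wrist weight_case [([278.0, 201.8], 0.66)]
wrist lid_front [([391.5, 276.9], 0.7)]
wrist lid_hinge [([328.1, 223.8], 0.94)]
wrist leaf_edge [([294.4, 206.6], 0.57)]
wrist leaf_hinge [([288.1, 175.2], 0.83)]
wrist catch_top []
scene weight_case [([274.3, 252.5], 0.7)]
scene lid_front [([313.5, 175.5], 0.57)]
scene lid_hinge [([300.1, 219.8], 0.62)]
scene leaf_edge [([268.9, 178.2], 0.8)]
scene leaf_hinge [([268.8, 212.4], 0.74)]
scene catch_top [([324.3, 182.5], 0.39)]
side weight_case [([269.7, 225.3], 0.65)]
side lid_front [([304.4, 163.6], 0.59)]
side lid_hinge []
side leaf_edge [([262.4, 163.4], 0.94)]
side leaf_hinge [([265.4, 190.9], 0.82), ([309.2, 165.3], 0.25)]
side catch_top [([305.0, 168.4], 0.58)]
```

View pics/w1.png

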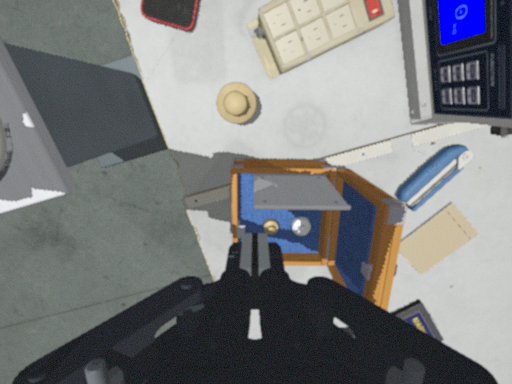

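The wrist view shows the case square to the image. The left rim corners are at (233,162) and (329,160), the upright leaf's top edge runs (253,206) to (350,208), and the lid leans on the right with its top edge from (398,205) to (385,305).

Run:
```python
from fit import *
np.set_printoptions(precision=2,suppress=True)
W=shot('wrist');A=shot('scene');B=shot('side')
d=[(W,dict(lid_front=(391.5,256),lid_hinge=(328,222),leaf_edge=(299,207),leaf_hinge=(288,178))),
(A,dict(weight_case=(274.3,252),lid_front=(314,176),lid_hinge=(302,220),leaf_edge=(270,179),leaf_hinge=(269,212),catch_top=(324,182))),
(B,dict(weight_case=(270,224),lid_front=(304,164),lid_hinge=(292,203),leaf_edge=(263,162),leaf_hinge=(264,191),catch_top=(305,168)))]
obs=[(c,l,np.array(v)) for c,D in d for l,v in D.items()]
p,r=fit(obs);print(p)
for o,e in zip(obs,r): print(o[1],e)
for u in((233,162),(329,160),(235,262),(331,263)): print(u,atz(W,np.array(u)/[512,384],78))
x,y,w=p[:3];R=np.array([[np.cos(w),-np.sin(w),0],[np.sin(w),np.cos(w),0],[0,0,1]])
for q in([-75,80,78],[75,80,78],[-75,-80,78],[75,-80,78]):
  P=R@q+[x,y,0];print(q,P,proj(W,P))
```

```text
[ 498.6  -280.93   -0.25    1.59    1.54]
lid_front [-0.26 21.56]
lid_hinge [ 2.08 -2.83]
leaf_edge [-0.42 -0.33]
leaf_hinge [-1.17 -1.26]
weight_case [-1.44 -0.52]
lid_front [ 0.62 -2.91]
lid_hinge [-0.5   3.49]
leaf_edge [-0.51 -0.09]
leaf_hinge [-0.16  1.91]
catch_top [-5.27 -0.96]
weight_case [-2.84  1.18]
lid_front [ 1.43 -3.96]
lid_hinge [ 0.91 -0.71]
leaf_edge [2.69 0.73]
leaf_hinge [0.79 1.19]
catch_top [ 4.  -1.2]
(233, 162) [ 456.96 -174.07   78.  ]
(329, 160) [ 588.28 -209.97   78.  ]
(235, 262) [ 410.27 -329.55   78.  ]
(331, 263) [ 557.06 -375.     78.  ]
[-75, 80, 78] [ 446.12 -184.64   78.  ] [228.06 171.07]
[75, 80, 78] [ 591.3  -222.35   78.  ] [332.85 167.6 ]
[-75, -80, 78] [ 405.89 -339.51   78.  ] [234.29 267.86]
[75, -80, 78] [ 551.08 -377.21   78.  ] [327.62 265.08]
```

Emit:
apply_moves:
  motion:
    - [[0, 0, 0, 3, 7, 30, 0], [0, 0, 0, 4, 10, 40, 0], [0, 0, 0, 4, 10, 40, 0], [0, 0, 0, 0, 0, 30, 0], [0, 0, 0, 0, 0, 19, 0], [0, 0, 0, 0, 0, 0, 0], [0, 0, 0, -5, 0, 0, 0], [0, 0, 0, -5, 0, 0, 0], [0, 0, 0, -5, 0, 0, 0], [0, 0, 0, 0, 0, 0, 0]]

```text
time: 5.3
tool_pos: [511.1, -192.9, 191.7]
tool_rot: [[0.285, 0.959, 0.002], [0.959, -0.285, -0.001], [-0.001, 0.002, -1.0]]
contact_force: [-0.7, 1.0, 0.1]
finger_gap: 0.0
grasp_force: 0.0
```

```bash
cat >> h.py <<'E'
def case(P,o=(502,-275),w=-.285):
    d=np.array(P,float)-[o[0],o[1],0]; return np.array([np.cos(w)*d[0]+np.sin(w)*d[1],-np.sin(w)*d[0]+np.cos(w)*d[1],d[2]]).round(1)
def crop2(f,box=(200,110,360,270),k=3.5):
    a=[]
    for n in('scene','side'):
        i=camera(n)['img'][box[1]:box[3],box[0]:box[2],::-1]; a.append(cv2.resize(i,(400,400),interpolation=cv2.INTER_CUBIC))
    cv2.imwrite('pics/'+f,np.hstack(a))
E
python3 -c "
from h import *
s=get_state();print(case(s['tool_pos']),s['contact_force'],s['time']);crop2('c2.png')"
```

```text
[-14.4  81.3 191.7] [-0.72681175  0.95445169  0.11381295] 5.3
```

View pics/c2.png

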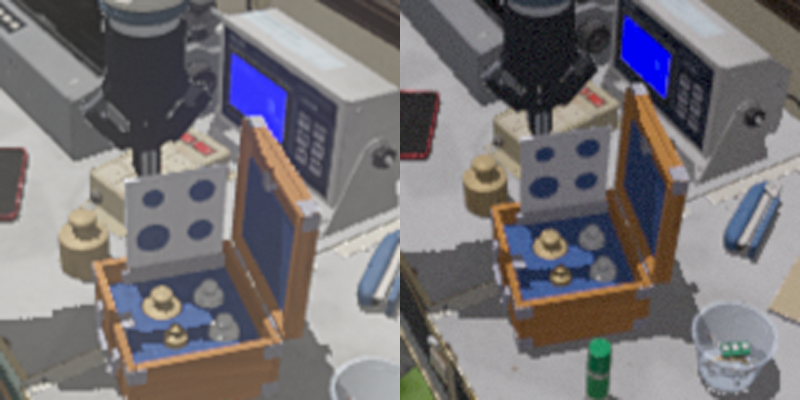

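The crops show the fingertips behind the leaf's top left face, at (147,165) on the left crop, and the case is undisturbed. Next I fold along an arc.

Emit:
apply_moves:
  motion:
    - [[0, 0, 0, -8, 0, 0.5, 0], [0, 0, 0, -8, 0, 1, 0], [0, 0, 0, -8, 0, 2, 0], [0, 0, 0, -8, 0, 2.5, 0], [0, 0, 0, -7.5, 0, 3, 0], [0, 0, 0, -7.5, 0, 4, 0], [0, 0, 0, -7, 0, 4.5, 0], [0, 0, 0, -6.5, 0, 5, 0], [0, 0, 0, -6, 0, 5.5, 0], [0, 0, 0, -5.5, 0, 6, 0], [0, 0, 0, -5, 0, 6.5, 0], [0, 0, 0, -4.5, 0, 7, 0], [0, 0, 0, 0, 0, 0, 0]]

```text
time: 6.7
tool_pos: [487.0, -270.2, 141.0]
tool_rot: [[0.285, 0.959, -0.002], [0.959, -0.285, 0.001], [0.001, -0.002, -1.0]]
contact_force: [0.0, -1.4, -0.3]
finger_gap: -0.003
grasp_force: 0.0
```

```bash
python3 -c "
from h import *
s=get_state();print(case(s['tool_pos']),s['contact_force'],s['time']);crop2('c3.png')"
```

```text
[-15.7   0.4 141. ] [ 0.0128668  -1.40464396 -0.29375525] 6.7
```

View pics/c3.png

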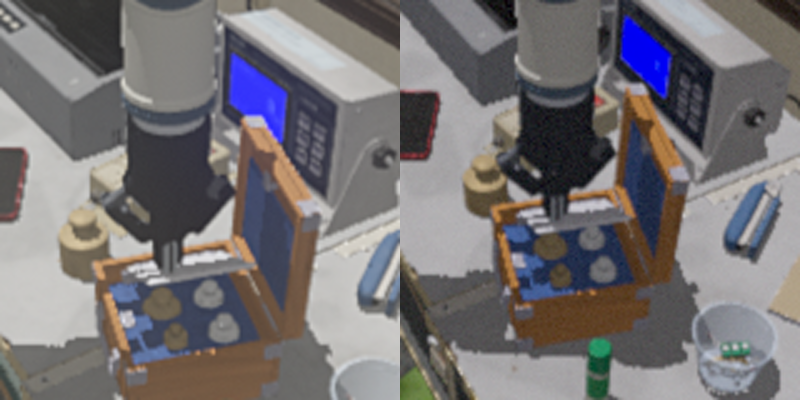

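The leaf is now at about 30°, with the fingers on its upper face and the weights untouched. I continue down.

Emit:
apply_moves:
  motion:
    - [[0, 0, 0, -5, 0, 7, 0], [0, 0, 0, -4, 0, 7, 0], [0, 0, 0, -3, 0, 7, 0], [0, 0, 0, -3, 0, 7, 0], [0, 0, 0, -2, 0, 7, 0], [0, 0, 0, -1, 0, 4, 0], [0, 0, 0, 0, 0, 3, 0], [0, 0, 0, 0, 0, 2, 0], [0, 0, 0, 0, 0, 1, 0], [0, 0, 0, 0, 0, 0, 0]]

```text
time: 7.8
tool_pos: [482.7, -287.2, 97.8]
tool_rot: [[0.284, 0.959, 0.0], [0.959, -0.284, -0.0], [-0.0, 0.0, -1.0]]
contact_force: [-0.7, -0.3, 0.0]
finger_gap: -0.001
grasp_force: 0.0
```

Emit:
apply_moves:
  motion:
    - [[0, 0, 0, 0, 0, 2, 0], [0, 0, 0, 0, 0, 1, 0], [0, 0, 0, 0, 0, 1, 0], [0, 0, 0, 0, 0, 0, 0], [0, 0, 0, 0, 0, 0, 0]]

```text
time: 8.3
tool_pos: [482.8, -287.3, 95.0]
tool_rot: [[0.284, 0.959, 0.001], [0.959, -0.284, -0.0], [-0.0, 0.001, -1.0]]
contact_force: [-1.3, 1.4, 5.5]
finger_gap: -0.002
grasp_force: 2.7
```

Emit:
apply_moves:
  motion:
    - [[0, 0, 0, 0, 0, 1.5, 0], [0, 0, 0, 0, 0, 0, 0], [0, 0, 0, 0, 0, 0, 0], [0, 0, 0, 0, 0, 0, 0]]

```text
time: 8.7
tool_pos: [482.9, -287.4, 94.9]
tool_rot: [[0.284, 0.959, 0.001], [0.959, -0.284, -0.001], [-0.0, 0.002, -1.0]]
contact_force: [-4.6, 3.1, 11.9]
finger_gap: -0.001
grasp_force: 5.7
```

Emit:
apply_moves:
  motion:
    - [[0, 0, 0, 0, 0, -15, 0], [0, 0, 0, 0, 0, -30, 0], [0, 0, 0, 0, 0, -40, 0], [0, 0, 0, 0, 0, -40, 0], [0, 0, 0, 0, 0, -40, 0], [0, 0, 0, 0, 0, -30, 0], [0, 0, 0, 9, 20, 0, 0], [0, 0, 0, 12, 30, 0, 0], [0, 0, 0, 12, 30, 0, 0], [0, 0, 0, 12, 30, 0, 0], [0, 0, 0, 12, 30, 0, 0], [0, 0, 0, 0, 6, 0, 0], [0, 0, 0, 0, 0, 0, 0], [0, 0, 0, 0, 0, 0, 0]]

```text
time: 10.1
tool_pos: [638.2, -274.4, 287.8]
tool_rot: [[0.285, 0.959, -0.0], [0.959, -0.285, -0.0], [-0.0, 0.0, -1.0]]
contact_force: [-0.3, 0.8, 0.3]
finger_gap: 0.001
grasp_force: 0.0
```

```bash
python3 -c "
from h import *
s=get_state();print(case(s['tool_pos']),s['contact_force'],s['time']);crop2('c4.png')
c=shot('scene');d=shot('side');w=shot('wrist')
for n in('scene','side','wrist'):
  for l in('lid_front','catch_top','leaf_edge','lid_hinge'):
    print(n,l,[((np.array(m['point'])*[512,384]).round(1).tolist(),round(m['confidence'],2)) for m in mark_of(n,l)[:2]])
"
```

```text
[130.5  38.8 287.8] [-0.28670382  0.82229882  0.2690052 ] 10.1
scene lid_front [([313.8, 172.7], 0.65)]
scene catch_top [([322.0, 179.8], 0.56)]
scene leaf_edge [([280.1, 241.7], 0.75)]
scene lid_hinge [([301.1, 220.1], 0.8)]
side lid_front [([302.2, 164.2], 0.67)]
side catch_top [([307.4, 166.9], 0.41), ([278.6, 271.6], 0.21)]
side leaf_edge [([270.9, 218.9], 0.69), ([275.7, 271.4], 0.66)]
side lid_hinge [([292.1, 202.9], 0.7)]
wrist lid_front [([211.2, 274.0], 0.79)]
wrist catch_top [([230.3, 256.0], 0.68)]
wrist leaf_edge [([160.6, 235.1], 0.64)]
wrist lid_hinge [([160.5, 235.2], 0.61)]
```

View pics/c4.png

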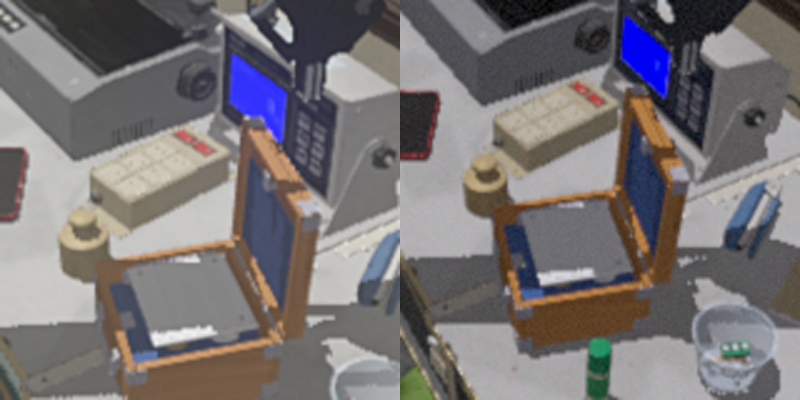

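The leaf lies flat in the case, seen at (190,290) in the left crop, and the fingers hang behind the lid. A quick triangulation of the lid edge before descending.

```bash
python3 -c "
from h import *
A=shot('scene');B=shot('side');W=shot('wrist')
S=np.array([512,384])
for n,a,b,w in(('lid_front',(313.8,172.7),(302.2,164.2),(211.2,274)),('catch',(322,179.8),(307.4,166.9),(230.3,256)),('lid_hinge',(301,220),(292,203),(160.5,235.2))):
  P=tri([ray(A,a/S),ray(B,b/S),ray(W,w/S)]);print(n,case(P),[ (proj(c,P)-q).round(1) for c,q in((A,a),(B,b),(W,w))])
"
```

```text
lid_front [ 93.6  -5.4 223.1] [array([-0.3,  2.6]), array([ 2.2, -2.2]), array([-6.2, -1.4])]
catch [111.   -3.1 203.3] [array([-2.5,  0.7]), array([ 2.3, -0.6]), array([-0.5,  0.3])]
lid_hinge [ 46.6 -34.8 120.5] [array([-4.8,  0.4]), array([-4.2, -2.4]), array([19.8,  7.6])]
```

Emit:
apply_moves:
  motion:
    - [[0, 0, 0, 0, 0, 15, 0], [0, 0, 0, 0, 0, 20, 0], [0, 0, 0, 0, 0, 15, 0], [0, 0, 0, 0, 0, 8, 0], [0, 0, 0, 0, -5, 0, 0], [0, 0, 0, 0, -5, 0, 0], [0, 0, 0, 0, -5, 0, 0], [0, 0, 0, 0, -2, 0, 0], [0, 0, 0, 0, 0, 0, 0], [0, 0, 0, 0, 0, 0, 0]]

```text
time: 12.1
tool_pos: [622.6, -269.3, 229.8]
tool_rot: [[0.284, 0.959, 0.001], [0.959, -0.284, -0.0], [-0.0, 0.001, -1.0]]
contact_force: [0.1, 0.0, 0.1]
finger_gap: -0.002
grasp_force: 0.0
```

Emit:
apply_moves:
  motion:
    - [[0, 0, 0, 0, -5, 0, 0], [0, 0, 0, 0, -6, -1, 0], [0, 0, 0, 0, -6, 0, 0], [0, 0, 0, 0, -6, 0, 0], [0, 0, 0, 0, -6, 0, 0], [0, 0, 0, 0, -6, 0.5, 0], [0, 0, 0, 0, -6, 0.5, 0], [0, 0, 0, 0, -6, 1, 0], [0, 0, 0, 0, -6, 1, 0], [0, 0, 0, 0, 0, 0, 0]]

```text
time: 13.1
tool_pos: [570.6, -254.0, 226.8]
tool_rot: [[0.284, 0.959, -0.002], [0.959, -0.284, 0.001], [0.0, -0.002, -1.0]]
contact_force: [0.8, -0.5, -0.9]
finger_gap: -0.002
grasp_force: 0.0
```

```bash
python3 -c "
from h import *
s=get_state();print(case(s['tool_pos']),s['contact_force'],s['time']);crop2('c5.png')"
```

```text
[ 60.   39.5 226.8] [ 0.78630957 -0.46190043 -0.88964058] 13.1
```

View pics/c5.png

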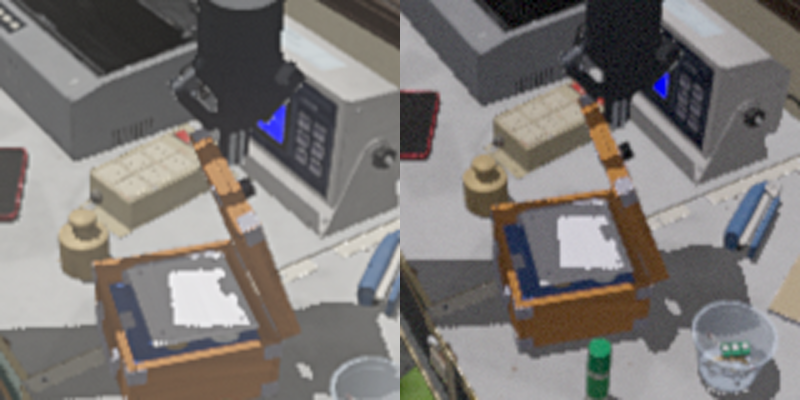

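The lid has swung to about 68°, the fingers are behind its top edge, and the case has not moved. I continue the arc.

Emit:
apply_moves:
  motion:
    - [[0, 0, 0, 0, -7, 1, 0], [0, 0, 0, 0, -5.5, 2, 0], [0, 0, 0, 0, -5.5, 2, 0], [0, 0, 0, 0, -5.5, 2.5, 0], [0, 0, 0, 0, -5, 2.5, 0], [0, 0, 0, 0, -5, 3, 0], [0, 0, 0, 0, -5, 3, 0], [0, 0, 0, 0, -5, 3, 0], [0, 0, 0, 0, -5, 3, 0], [0, 0, 0, 0, -9, 7, 0], [0, 0, 0, 0, -8, 8, 0], [0, 0, 0, 0, -7.5, 9, 0], [0, 0, 0, 0, 0, 0, 0]]

```text
time: 14.5
tool_pos: [500.2, -233.0, 179.3]
tool_rot: [[0.284, 0.959, -0.003], [0.959, -0.284, 0.002], [0.001, -0.004, -1.0]]
contact_force: [0.3, 0.9, -0.0]
finger_gap: 0.0
grasp_force: 0.0
```

```bash
python3 -c "
from h import *
s=get_state();print(case(s['tool_pos']),s['contact_force'],s['time'])"
```

```text
[-13.5  39.9 179.3] [ 0.28207822  0.94631895 -0.03197534] 14.5
```

Emit:
apply_moves:
  motion:
    - [[0, 0, 0, 0, -6, 7, 0], [0, 0, 0, 0, -6, 9, 0], [0, 0, 0, 0, -5, 9, 0], [0, 0, 0, 0, -4, 9, 0], [0, 0, 0, 0, -3, 8, 0], [0, 0, 0, 0, -2, 6, 0], [0, 0, 0, 0, -1, 5, 0], [0, 0, 0, 0, 0, 3, 0], [0, 0, 0, 0, 0, 1, 0], [0, 0, 0, 0, 0, 1, 0], [0, 0, 0, 0, 0, 0, 0], [0, 0, 0, 0, 0, 0, 0]]

```text
time: 15.7
tool_pos: [476.0, -225.9, 123.4]
tool_rot: [[0.284, 0.959, 0.0], [0.959, -0.284, -0.0], [-0.0, 0.0, -1.0]]
contact_force: [-0.0, 0.2, -0.5]
finger_gap: 0.003
grasp_force: 0.0
```

```bash
python3 -c "
from h import *
s=get_state();print(case(s['tool_pos']),s['contact_force'],s['time'])"
```

```text
[-38.7  39.8 123.4] [-0.04978038  0.22345749 -0.46500675] 15.7
```

Emit:
apply_moves:
  motion:
    - [[0, 0, 0, 0, 0, 2, 0], [0, 0, 0, 0, 0, 1, 0], [0, 0, 0, 0, 0, 1, 0], [0, 0, 0, 0, 0, 1, 0], [0, 0, 0, 0, 0, 0.5, 0], [0, 0, 0, 0, 0, 0, 0], [0, 0, 0, 0, 0, 0, 0], [0, 0, 0, 0, 0, 0, 0]]

```text
time: 16.5
tool_pos: [475.9, -225.8, 120.0]
tool_rot: [[0.284, 0.959, 0.001], [0.959, -0.284, -0.001], [-0.0, 0.001, -1.0]]
contact_force: [-4.2, 2.4, 9.7]
finger_gap: -0.0
grasp_force: 5.4
```

Emit:
apply_moves:
  motion:
    - [[0, 0, 0, 0, 0, 1.5, 0], [0, 0, 0, 0, 0, 0, 0], [0, 0, 0, 0, 0, 0, 0], [0, 0, 0, 0, 0, -4, 0], [0, 0, 0, 0, 0, -5, 0], [0, 0, 0, 5, -6, 0, 0], [0, 0, 0, 5, -5, 0, 0], [0, 0, 0, 0, 0, 0, 0], [0, 0, 0, 0, 0, 0, 0]]

```text
time: 17.4
tool_pos: [467.9, -212.8, 124.9]
tool_rot: [[0.284, 0.959, -0.0], [0.959, -0.284, 0.0], [0.0, -0.0, -1.0]]
contact_force: [-0.3, -0.4, -0.9]
finger_gap: 0.002
grasp_force: 0.0
```

```bash
python3 -c "
from h import *
s=get_state();print(case(s['tool_pos']),s['contact_force'],s['time'])
a=[]
for n,b in(('scene',(220,170)),('side',(215,150)),):
  i=camera(n)['img'][b[1]:b[1]+100,b[0]:b[0]+100,::-1];a.append(cv2.resize(i,(400,400),interpolation=cv2.INTER_CUBIC))
cv2.imwrite('pics/c6.png',np.hstack(a))
C={n:shot(n) for n in('scene','side','wrist')}
for n in C:
  for l,z in(('catch_top',111),('lid_front',98)):
    for m in mark_of(n,l)[:2]: print(n,l,(np.array(m['point'])*[512,384]).round(1),round(m['confidence'],2),case(atz(C[n],m['point'],z)))
"
```

```text
[-50.2  50.2 124.9] [-0.26409314 -0.44501513 -0.92099734] 17.4
scene catch_top [255.7 222.8] 0.43 [-46.2  -6.9 111. ]
scene lid_front [242.6 230.9] 0.61 [-80.4 -12.7  98. ]
side catch_top [246.2 201.5] 0.54 [-62.2  -4.  111. ]
side lid_front [238.9 206.3] 0.78 [-83.4  -5.2  98. ]
side lid_front [291.8 201.3] 0.28 [ 64.4 -18.5  98. ]
wrist catch_top [253.1 337. ] 0.62 [-50.4  -6.9 111. ]
```

View pics/c6.png

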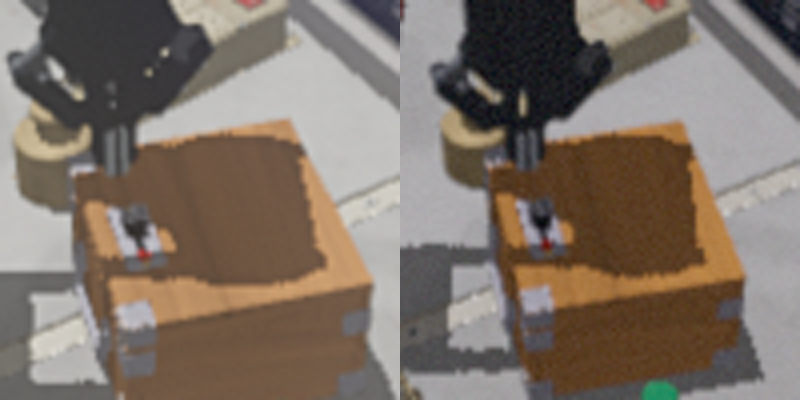

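The lid is shut. The black button is at (138,213) in the left crop with the red dot to its right at (143,253), and the fingers line up left of it.

Emit:
apply_moves:
  motion:
    - [[0, 0, 0, -8, -1, 1, 0], [0, 0, 0, -10, 0, 0, 0], [0, 0, 0, -10, 0, 0, 0], [0, 0, 0, -5, 0, 0, 0], [0, 0, 0, -3, 0, 0, 0], [0, 0, 0, -3, 0, 0, 0], [0, 0, 0, -3, 0, 0, 0], [0, 0, 0, -2, 0, 0, 0], [0, 0, 0, -1, 0, 0, 0], [0, 0, 0, -1, 0, 0, 0], [0, 0, 0, 0, 0, 0, 0], [0, 0, 0, 0, 0, 0, 0]]

```text
time: 19.15
tool_pos: [454.3, -256.0, 124.2]
tool_rot: [[0.283, 0.959, 0.0], [0.959, -0.283, 0.002], [0.002, -0.0, -1.0]]
contact_force: [0.6, 5.1, 1.3]
finger_gap: 0.001
grasp_force: 2.6
```

```bash
python3 -c "
from h import *
s=get_state();print(case(s['tool_pos']),case(np.array(s['contact_force'])+[502,-275,0]),s['time'])"
```

```text
[-51.1   4.9 124.2] [-0.9  5.1  1.3] 19.15
```

Emit:
apply_moves:
  motion:
    - [[0, 0, 0, -1, 0, 0, 0], [0, 0, 0, -1, 0, 0, 0], [0, 0, 0, -1, 0, 0, 0], [0, 0, 0, 0, 0, 0, 0], [0, 0, 0, 0, 0, 0, 0]]

```text
time: 19.65
tool_pos: [453.5, -258.7, 124.3]
tool_rot: [[0.283, 0.959, 0.0], [0.959, -0.283, 0.002], [0.002, -0.0, -1.0]]
contact_force: [0.9, 5.3, 1.1]
finger_gap: 0.005
grasp_force: 2.8
```

```bash
python3 -c "
from h import *
s=get_state();print(case(s['tool_pos']),case(np.array(s['contact_force'])+[502,-275,0]),s['time'])"
```

```text
[-51.1   2.  124.3] [-0.7  5.3  1.1] 19.65
```

Moving freely at about 5 N, so I keep going.

Emit:
apply_moves:
  motion:
    - [[0, 0, 0, -1, 0, 0, 0], [0, 0, 0, -1, 0, 0, 0], [0, 0, 0, -1, 0, 0, 0], [0, 0, 0, -1, 0, 0, 0], [0, 0, 0, 0, 0, 0, 0], [0, 0, 0, 0, 0, 0, 0]]

```text
time: 20.25
tool_pos: [453.0, -260.5, 124.3]
tool_rot: [[0.281, 0.96, 0.001], [0.96, -0.281, 0.006], [0.006, -0.001, -1.0]]
contact_force: [2.4, 13.3, 1.9]
finger_gap: 0.001
grasp_force: 6.6
```

```bash
python3 -c "
from h import *
s=get_state();print(case(s['tool_pos']),case(np.array(s['contact_force'])+[502,-275,0]),s['time'])"
```

```text
[-5.110e+01  1.000e-01  1.243e+02] [-1.5 13.4  1.9] 20.25
```

The force has risen to 13 N with the tool stalled, so the catch is at its stop. I back off and retreat, then check.

Emit:
apply_moves:
  motion:
    - [[0, 0, 0, 5, 0, 0, 0], [0, 0, 0, 8, 0, 0, 0], [0, 0, 0, 5, 0, -10, 0], [0, 0, 0, 0, 0, -25, 0], [0, 0, 0, 0, 0, -40, 0], [0, 0, 0, 10, 0, -40, 0], [0, 0, 0, 20, 0, -40, 0], [0, 0, 0, 30, 0, -20, 0], [0, 0, 0, 30, 0, 0, 0], [0, 0, 0, 0, 0, 0, 0], [0, 0, 0, 0, 0, 0, 0]]

```text
time: 21.35
tool_pos: [482.8, -159.9, 299.8]
tool_rot: [[0.283, 0.959, 0.0], [0.959, -0.283, -0.001], [-0.001, 0.001, -1.0]]
contact_force: [-0.6, -0.3, -0.8]
finger_gap: 0.006
grasp_force: 0.0
```

```bash
python3 -c "
from h import *
s=get_state();print(case(s['tool_pos']),s['contact_force'],s['time'])
a=[]
for n,b in(('scene',(220,180)),('side',(215,160)),):
  i=camera(n)['img'][b[1]:b[1]+100,b[0]:b[0]+100,::-1];a.append(cv2.resize(i,(400,400),interpolation=cv2.INTER_CUBIC))
cv2.imwrite('pics/c7.png',np.hstack(a))
"
```

```text
[-50.8 105.1 299.8] [-0.60579861 -0.29779073 -0.76906438] 21.35
```

View pics/c7.png

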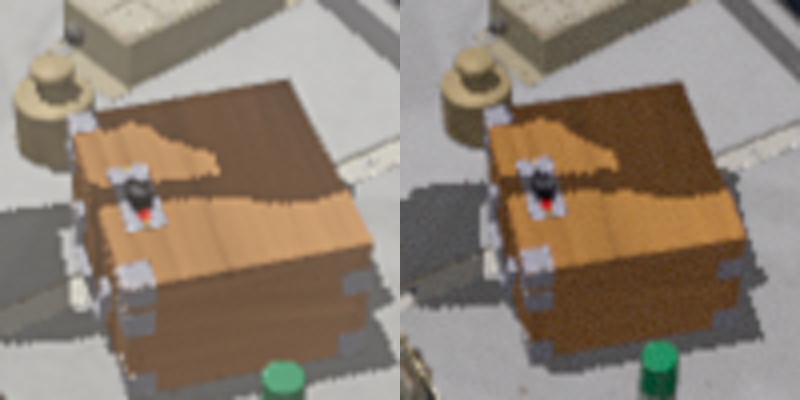

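Emit:
apply_moves:
  motion:
    - [[0, 0, 0, -25, -10, 15, 0], [0, 0, 0, -30, -10, 20, 0], [0, 0, 0, -30, -10, 20, 0], [0, 0, 0, -20, -10, 20, 0], [0, 0, 0, 0, 0, 5, 0], [0, 0, 0, 0, 0, 0, 0], [0, 0, 0, 0, 0, 0, 0]]

```text
time: 22.15
tool_pos: [415.0, -249.4, 220.1]
tool_rot: [[0.284, 0.959, 0.001], [0.959, -0.284, -0.0], [-0.0, 0.001, -1.0]]
contact_force: [-0.2, 0.2, -0.2]
finger_gap: 0.002
grasp_force: 0.0
```

```bash
python3 -c "
from h import *
s=get_state();print(case(s['tool_pos']),s['contact_force'],s['time'])
c=shot('wrist')
for m in mark_of('wrist','catch_top')[:2]: print(np.array(m['point'])*[512,384],m['confidence'],case(atz(c,m['point'],111)))
for m in mark_of('wrist','lid_front')[:1]: print('lf',case(atz(c,m['point'],98)))
u,v=proj(c,[502-.96*52-.281*10,-275+.281*52-.96*10,105]);print(u,v)
u,v=int(u),int(v);i=c['img'][max(v-50,0):v+50,max(u-60,0):u+60,::-1]
r=c['img'].astype(int);m=(r[:,:,0]>150)&(r[:,:,1]<70)&(r[:,:,2]<70);ys,xs=np.nonzero(m)
k=(abs(xs-u)<60)&(abs(ys-v)<50);print(k.sum(),xs[k].mean() if k.any() else 0,ys[k].mean() if k.any() else 0)
cv2.imwrite('pics/c8.png',cv2.resize(i,None,fx=6,fy=6,interpolation=cv2.INTER_CUBIC))
"
```

```text
[-9.070e+01  1.000e-01  2.201e+02] [-0.22096854  0.21471412 -0.20329916] 22.15
lf [-76.7  -2.5  98. ]
296.7522363442314 206.18339625621098
0 0 0
```

View pics/c8.png

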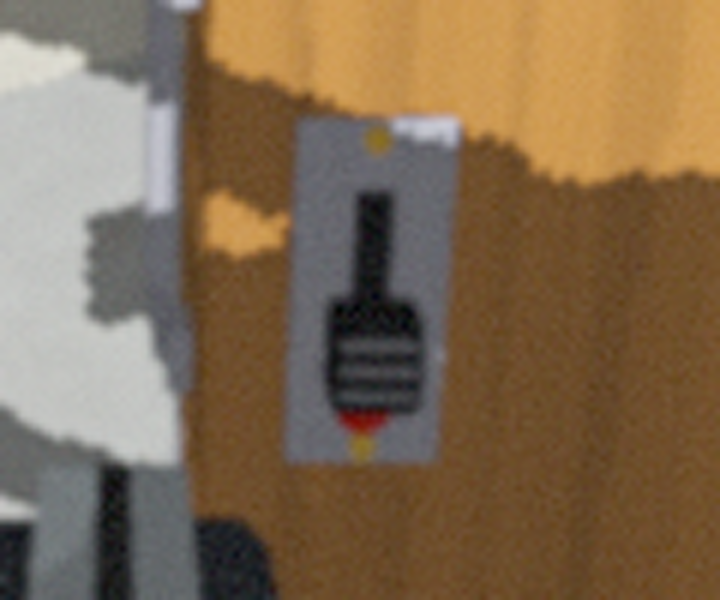

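The red dot is still about 3 mm uncovered at (362,420) in the crop, so the catch is not home. I go back and push further.

Emit:
apply_moves:
  motion:
    - [[0, 0, 0, 6, 20, 0, 0], [0, 0, 0, 8, 19, 0, 0], [0, 0, 0, 0, 0, 30, 0], [0, 0, 0, 0, 0, 35, 0], [0, 0, 0, 0, 0, 20, 0], [0, 0, 0, 0, 0, 11, 0], [0, 0, 0, 0, 0, 0, 0], [0, 0, 0, -5, 0, 0, 0], [0, 0, 0, -3, 0, 0, 0], [0, 0, 0, -3, 0, 0, 0], [0, 0, 0, -2, 0, 0, 0], [0, 0, 0, -1, 0, 0, 0], [0, 0, 0, 0, 0, 0, 0], [0, 0, 0, 0, 0, 0, 0]]

```text
time: 23.7
tool_pos: [452.5, -260.0, 123.9]
tool_rot: [[0.284, 0.959, 0.001], [0.959, -0.284, 0.001], [0.001, 0.001, -1.0]]
contact_force: [1.8, 5.0, 3.8]
finger_gap: -0.002
grasp_force: 2.6
```

```bash
python3 -c "
from h import *
s=get_state();print(case(s['tool_pos']),case(np.array(s['contact_force'])+[502,-275,0]),s['time'])"
```

```text
[-51.7   0.5 123.9] [0.3 5.3 3.8] 23.7
```

Emit:
apply_moves:
  motion:
    - [[0, 0, 0, -1, 0, -0.5, 0], [0, 0, 0, -1, 0, 0, 0], [0, 0, 0, -1, 0, 0, 0], [0, 0, 0, -1, 0, 0, 0], [0, 0, 0, 0, 0, 0, 0], [0, 0, 0, 0, 0, 0, 0]]

```text
time: 24.3
tool_pos: [452.3, -260.8, 123.9]
tool_rot: [[0.281, 0.96, 0.002], [0.96, -0.281, 0.007], [0.007, 0.0, -1.0]]
contact_force: [4.2, 15.8, 4.6]
finger_gap: 0.001
grasp_force: 8.2
```

```bash
python3 -c "
from h import *
s=get_state();print(case(s['tool_pos']),case(np.array(s['contact_force'])+[502,-275,0]),s['time'])"
```

```text
[-51.7  -0.3 123.9] [-0.4 16.3  4.6] 24.3
```

```bash
python3 -c "
from h import *
c=shot('wrist');s=get_state()
c['origin']=np.array(c['origin'])+np.array([415,-249.4,220.1])-s['tool_pos']
f=lambda x,y,z:case(atz(c,np.array([236+x/6,156+y/6])/[512,384],z))
for n,x,y,z in(('plate top',380,118,98),('plate bot',362,463,98),('screw1',378,140,98),('screw2',362,447,98),('slot top',373,190,98),('dot low',362,432,98),('dot edge',362,412,98),('btn front',376,412,111),('btn back top',376,335,111),('btn back',376,300,111),('btn L',327,380,111),('btn R',425,380,111)): print(n,f(x,y,z))
for n in('scene','side'):
  k=shot(n)
  for m in mark_of(n,'catch_top')[:1]: print(n,m['confidence'],case(atz(k,m['point'],111)))
"
```

```text
plate top [-49.9  17.4  98. ]
plate bot [-50.1 -39.1  98. ]
screw1 [-50.1  14.   98. ]
screw2 [-50.2 -36.3  98. ]
slot top [-50.5   6.2  98. ]
dot low [-50.3 -33.7  98. ]
dot edge [-50.5 -30.3  98. ]
btn front [-50.5 -24.5 111. ]
btn back top [-51.1 -12.1 111. ]
btn back [-51.4  -6.7 111. ]
btn L [-58.  -19.3 111. ]
btn R [-43.5 -19.3 111. ]
scene 0.45 [-43.4 -22.2 111. ]
side 0.56 [-56.4 -14.4 111. ]
```

The catch has stalled again at the same y (about -0.3), with the force rising. I check numerically from straight above how far it has travelled relative to the lid's edges.

Emit:
apply_moves:
  motion:
    - [[0, 0, 0, 6, 0, 0, 0], [0, 0, 0, 6, 0, 0, 0], [0, 0, 0, 0, 0, -25, 0], [0, 0, 0, 0, 0, -40, 0], [0, 0, 0, 0, 0, -45, 0], [0, 0, 0, -20, -10, -45, 0], [0, 0, 0, -35, -20, 0, 0], [0, 0, 0, -40, -20, 0, 0], [0, 0, 0, 0, 0, 0, 0], [0, 0, 0, 0, 0, 0, 0]]

```text
time: 25.55
tool_pos: [378.6, -330.4, 278.2]
tool_rot: [[0.287, 0.958, -0.001], [0.958, -0.287, -0.0], [-0.0, -0.001, -1.0]]
contact_force: [-0.1, 0.2, 0.1]
finger_gap: -0.002
grasp_force: 0.0
```

Run:
```python
from h import *
c=shot('wrist');s=get_state();print(case(s['tool_pos']),case(c['origin']),s['time'])
w=-.285;cw,sw=np.cos(w),np.sin(w)
hsv=cv2.cvtColor(c['img'],cv2.COLOR_RGB2HSV)
def px(x,y,z):
    u,v=proj(c,[502+cw*x-sw*y,-275+sw*x+cw*y,z]);u,v=int(round(u)),int(round(v))
    return (hsv[v,u],c['img'][v,u]) if 0<=u<512 and 0<=v<384 else None
for x in(-40,-20,0,20,40):
    ys=[y for y in np.arange(-110,110,1) if (p:=px(x,y,98)) is not None and 5<p[0][0]<22 and p[0][1]>110]
    print(x,'wood',min(ys),max(ys),len(ys))
for x in(-52,-50,-48):
    print(x,[(y,''.join('%3d,'%k for k in p[1])) for y in range(-44,24,2) if (p:=px(x,y,98)) is not None])
```

```text
[-102.4  -87.   278.1] [-101.9   -8.3  399.2] 25.6
-40 wood -83 75 101
-20 wood -83 75 159
0 wood -84 74 159
20 wood -83 74 158
40 wood -83 74 158
-52 [(-44, '202,150, 78,'), (-42, '202,150, 75,'), (-40, '200,160,128,'), (-38, '220,198,161,'), (-36, '231,202,135,'), (-34, '220,157,135,'), (-32, '230, 55, 51,'), (-30, '228, 32, 19,'), (-28, '209, 34, 27,'), (-26, ' 78, 46, 50,'), (-24, '110,115,119,'), (-22, '116,115,121,'), (-20, '100,101,106,'), (-18, '120,120,126,'), (-16, ' 91, 91, 96,'), (-14, '128,130,135,'), (-12, ' 70, 71, 72,'), (-10, ' 63, 62, 69,'), (-8, ' 81, 81, 86,'), (-6, ' 97,100,106,'), (-4, '101, 99,105,'), (-2, ' 62, 66, 70,'), (0, ' 64, 68, 73,'), (2, ' 73, 70, 75,'), (4, ' 71, 74, 79,'), (6, '171,172,182,'), (8, '203,205,213,'), (10, '204,204,214,'), (12, '206,198,200,'), (14, '215,191,152,'), (16, '189,184,193,'), (18, '198,146, 92,'), (20, '200,150, 82,'), (22, '201,151, 77,')]
-50 [(-44, '202,153, 87,'), (-42, '201,151, 78,'), (-40, '195,156,120,'), (-38, '226,201,140,'), (-36, '237,208,102,'), (-34, '230,157,101,'), (-32, '227, 42, 24,'), (-30, '228, 34, 23,')
[... 644 characters left out ...]
,124,'), (-38, '199,194,197,'), (-36, '205,200,197,'), (-34, '206,181,190,'), (-32, '221, 86, 88,'), (-30, '228, 46, 37,'), (-28, '213, 40, 39,'), (-26, ' 98, 45, 49,'), (-24, '109,112,119,'), (-22, '107,107,110,'), (-20, ' 94, 97,101,'), (-18, '111,112,119,'), (-16, ' 88, 90, 93,'), (-14, '126,126,132,'), (-12, ' 55, 57, 62,'), (-10, ' 91, 91, 97,'), (-8, '120,124,130,'), (-6, '105,108,118,'), (-4, ' 98,100,108,'), (-2, '146,146,156,'), (0, '149,149,159,'), (2, '138,138,146,'), (4, '138,138,146,'), (6, '179,178,187,'), (8, '200,200,211,'), (10, '201,202,211,'), (12, '213,204,200,'), (14, '231,208,165,'), (16, '211,199,194,'), (18, '194,144, 93,'), (20, '196,146, 79,'), (22, '196,147, 81,')]
```

From above, the lid's edges put its centre at y ≈ -4.5. The catch stalled hard at a tool y of about 0, which means 12 to 15 mm of travel, so it is at its stop. The dot lies just beyond the button's far edge. The arm is clear, so I hand in.

```bash
python3 -c "
from bench import *
print(finish_job())"
```

```text
the job is handed in; nothing more can be done
None
```

I folded the leaf flat, swung the lid shut and pushed the catch right to a hard stop, then handed the job in with the arm clear. The catch travelled about 12–15 mm by measurement, but the red dot was still partly visible, and no verdict came back to confirm that it is locked.

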